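# Load a sample carrier under a spring contact

### The job

On the contact-test fixture, press the long bar of the spring clip beside the round-disc carrier down with one fingertip and hold it there while the other fingertip pushes that carrier along its lane, under the raised contact foot, until it is home against the end stop. Only then let the bar up so that the foot closes on the carrier, and take the hand away. Touch only - do not grip or lift the carrier - and leave the square-plate carrier, its clip and everything else alone.

Things in the scene. Friction and masses are not known exactly. Their poses are not given: they have to be found in the camera images.
- fixture: fixed test fixture: grey plate 205 x 142 x 6 mm (x -125 to 80, y -71 to 71 mm) with two lanes along its x. Origin: underside, midway between lanes, level with the brass feet; +x is the push-in direction, +y the left lane's side. Lane centres y = +/-26.5 mm, lane floor z = 6 mm, lanes 47 mm wide between aluminium strips (x -125 to 25 mm, top z = 12 mm). Two sprung clips, one on each lane's outer side
- stop (a point): middle of the end stop, on its near face at lane-floor height (x = 24, y = 0, z = 6 mm in the fixture's frame): an aluminium strip across both lanes, top at z = 16 mm; a carrier that is home has its leading edge on it. Frame axes as the fixture's
- carrier_round: the carrier to load: flat black plastic block 60 (along x) x 44 x 12 mm with a round bright disc, 30 mm across, set in its top. Origin: centre of its underside. It lies loose in one of the two lanes, its x axis along the fixture's +x, its leading edge some 4 to 14 mm short of the brass foot; home is at x = -6 mm in the fixture's frame. Mass about 80 g
- carrier_square: the other carrier, to be left alone: same block, with a square bright plate, 27 mm, in its top; in the other lane. Origin: centre of its underside
- clip_left (a joint): angle (rad) of the left clip, a steel rocker hinged along x at y = +62.5, z = 16 mm of the fixture (posts to z = 21 mm at x = -112 and 16 mm): 0 at rest, 0.35 with its bar fully down. The foot clears a carrier's top above 0.17; closed on a carrier it reads about 0.15. Sprung: about 6 N on the bar at 0.2, 8 N at 0.35; returns when let go
- bar_left (a point): point on the top of the left clip's press bar, on its centre line at x = -50 mm: a flat steel bar 122 x 18 x 5 mm along x from -112 to 10 mm, centred at y = +92.5 mm in the fixture's frame, overhanging the bench beside the plate. Bar top (centre line): z = 21 mm at rest (outer edge 3 mm higher), 15 mm at 0.2 rad, 11 mm fully down; level at 0.27 rad
- foot_left (a point): underside of the left clip's brass contact foot (x = 0, y = +23.5, z = 12 mm in the fixture's frame at rest): 16 mm long along x, 10 mm thick, blocking the lane until the bar is pressed, then rising with it. An arched arm at x = 0 (7 mm thick, top z = 35 mm at rest) joins it to the hinge
- clip_right (a joint): angle (rad) of the right clip, a steel rocker hinged along x at y = -62.5, z = 16 mm of the fixture (posts to z = 21 mm at x = -112 and 16 mm): 0 at rest, 0.35 with its bar fully down. The foot clears a carrier's top above 0.17; closed on a carrier it reads about 0.15. Sprung: about 6 N on the bar at 0.2, 8 N at 0.35; returns when let go
- bar_right (a point): point on the top of the right clip's press bar, on its centre line at x = -50 mm: a flat steel bar 122 x 18 x 5 mm along x from -112 to 10 mm, centred at y = -92.5 mm in the fixture's frame, overhanging the bench beside the plate. Bar top (centre line): z = 21 mm at rest (outer edge 3 mm higher), 15 mm at 0.2 rad, 11 mm fully down; level at 0.27 rad
- foot_right (a point): underside of the right clip's brass contact foot (x = 0, y = -23.5, z = 12 mm in the fixture's frame at rest): 16 mm long along x, 10 mm thick, blocking the lane until the bar is pressed, then rising with it. An arched arm at x = 0 (7 mm thick, top z = 35 mm at rest) joins it to the hinge
- weight: brass knob-shaped weight, 26 mm across, 30 mm tall, standing on the fixture plate beyond the end stop; not to be disturbed. Origin: centre of its underside
- disc: steel disc, 30 mm across, 6 mm thick, lying on the fixture plate beyond the end stop; not to be disturbed. Origin: centre of its underside
- driver: screwdriver, 170 mm long, lying on the bench along the fixture's right side; not to be disturbed. Origin: centre of its underside (about mid-length)
- relay: grey stepped relay module, 70 x 90 x 55 mm, standing on the bench to the left of the fixture; not to be disturbed. Origin: centre of its underside
- meter: black hand-held meter, 80 x 160 x 35 mm (knob to 43), lying on the right of the bench; not to be disturbed. Origin: centre of its underside
- jar: white jar with a blue band, 56 mm across, 60 mm tall, on the left of the bench; not to be disturbed. Origin: centre of its underside
- block: small white terminal block, 40 x 36 x 24 mm, on the bench near the left clip's bar; not to be disturbed. Origin: centre of its underside
- gun: black test gun about 205 mm long (its pointed nose included), 108 mm tall, 50 mm wide, on the right of the bench; not to be disturbed. Origin: centre of its underside (about mid-length)
Things that resemble listed ones, but are neither listed nor needed, are in the scene too. Leave any blue look-alike of the carrier_round alone.

How it is judged:
On the way, in this order (a step that is already met when the one before it is completed fails the run):
1. the clip beside the round-disc carrier is pressed down so that its foot is raised, the carrier still short of the foot (((y of carrier_round in the frame of fixture above 0 m and value of joint clip_left above 0.17 rad) or (y of carrier_round in the frame of fixture below 0 m and value of joint clip_right above 0.17 rad)) and x of carrier_round in the frame of fixture below -0.03 m), for 0.1 s.
2. the carrier is home against the end stop (within 3 mm) with its clip still held down (((y of carrier_round in the frame of fixture above 0 m and value of joint clip_left above 0.17 rad) or (y of carrier_round in the frame of fixture below 0 m and value of joint clip_right above 0.17 rad)) and x of carrier_round in the frame of fixture between -0.009 and -0.003 m and angle between the x axis of carrier_round and the x axis of fixture, either way round below 0.08 rad and z of carrier_round in the frame of fixture between 0.003 and 0.009 m), for 0.1 s.
At the end, for the whole second after the job is handed in: The round-disc carrier lies flat in its lane within 3 mm of the end stop, its clip let go and closed on it (0.11 to 0.185 rad), at rest; the square-plate carrier within 6 mm of where it was and its clip closed at rest (x of carrier_round in the frame of fixture between -0.009 and -0.003 m and angle between the x axis of carrier_round and the x axis of fixture, either way round below 0.08 rad and z of carrier_round in the frame of fixture between 0.003 and 0.009 m and ((y of carrier_round in the frame of fixture above 0 m and (value of joint clip_left between 0.11 and 0.185 rad and value of joint clip_right below 0.03 rad)) or (y of carrier_round in the frame of fixture below 0 m and (value of joint clip_right between 0.11 and 0.185 rad and value of joint clip_left below 0.03 rad))) and linear speed of carrier_round below 0.01 m/s and distance of carrier_square from where it was at the start of the episode below 0.006 m); the robot touches nothing.
It fails at once if the round-disc carrier is lifted (over 5 mm) or tipped (z of carrier_round in the frame of fixture above 0.011 m or angle between carrier_round's own z axis and vertical above 0.2 rad).
It fails at once if the square-plate carrier is moved over 6 mm (distance of carrier_square from where it was at the start of the episode above 0.006 m).
It fails at once if the other clip is pressed down ((y of carrier_round in the frame of fixture above 0 m and value of joint clip_right above 0.12 rad) or (y of carrier_round in the frame of fixture below 0 m and value of joint clip_left above 0.12 rad)).
It fails at once if a bystander is moved (over 20 mm; 30 mm for the weight, disc, terminal block and screwdriver) or knocked over (distance of any of weight, disc, driver, block from where it was at the start of the episode above 0.03 m or distance of any of relay, meter, jar, gun from where it was at the start of the episode above 0.02 m or angle between any of weight, disc, relay, meter, jar, block, gun's own z axis and vertical above 0.5 rad).
It also fails if it takes over 40 s, if anything falls off the work surface, if the arm or the gripper's body presses on something with over 40 N, if the wrist force passes 120 N, or if a joint passes its speed limit or range.

### The arm

A 7-joint arm with a two-finger parallel gripper is mounted at the origin on the work surface. World frame = base frame: x ahead of the robot, y to its left, z up, the work surface at z = 0. Lengths are in m, angles in rad, forces in N, time in s.
With the tool pointing down it reaches from about 0.425 to 0.875 m from the base axis. Payload 4.7 kg.
Tool frame: the origin (TCP) lies on the centre line of the jaws, within the pads' length; the fingertips stand 19 mm ahead of it and the grasp point (between the pads) is the TCP; x points along the fingers, z is the direction in which the jaws open and shut, and the axes are right-handed (so a half turn about x gives the same grasp; the last joint's range is limited). The gripper opens to 87 mm and grips with 3 to 60 N. Pads are 19 mm wide; open, the fingers measure 117 mm over their backs; the gripper's body (75 mm by 190 mm) begins 51 mm behind the grasp point.
Start: joints at [0.014, 0.321, -0.07, 1.45, 0.023, 1.371, -0.057], TCP at [0.65, -0, 0.242] pointing down, gripper open.
Joint ranges: [-2.86, 2.86], [-0.3, 2.09], [-1.38, 1.24], [0.06, 2.45], [-1.56, 4.7], [0.09, 2.05], [-2.69, 2.69]. Speed limits (rad/s): [2.57, 2.57, 3.14, 3.14, 3.14, 3.14, 3.14].

### API

Orientations are given as a rotation vector (axis times angle).
In Python, from bench import get_state, get_image, camera_info, close_job gives the robot as it stands.
- The arm moves only by the tool jog_arm, never from a script. Its argument "targets" is a list of rows, each a list of 7 numbers: the turn, a rotation vector about the tool's x, y, z in degrees, then the shift along the tool's x, y, z in cm, then the finger opening in cm, from 0 to 8.7. In form: [[wx, wy, wz, tx, ty, tz, jaw], ...]. A call has 1 to 10 rows; each row shifts and turns the commanded pose from where the row before left it, along the tool's axes as they then stand; what a row does not reach is not made up. A row lasts 1/8 s, in which the tool goes at most 62.5 mm and 10.7 degrees, less where a joint would pass 70% of its speed; a pose out of reach is approached as far as the arm can. A call is refused whole if a number of a shift passes 6.25 or a number of a turn 10.7, either way. A call with a gripper value outside its range is refused whole. The fingers move at their own pace and stop on an object; "squeeze" is the grip in N (left out, the last holds). Time passes only in rows, so rows that do not move let the fingers close. It gives the time, the measured TCP pose, the force and the opening at its end, in the units of the state.
- get_state(): the state, without advancing time (a new reading comes with each control period).
- get_image(name): name is "scene" or "side" or "wrist"; returns (picture, depth): 420x560x3 uint8, red, green, blue; 420x560 float32, m along the optical axis (not along the pixel's ray), 0 where there is no reading.
- camera_info(name): a dict with "intrinsics" (3x3 intrinsics, pixels), "world_from_camera" (4x4, takes a point from camera to world coordinates); the wrist camera has in their place "mount" (4x4, takes a point from camera to tool coordinates, whose origin is the TCP and whose axes are the tool frame's). Camera axes: x right, y up, looking along -z (the intrinsics and any distortion apply to the point x, -y, -z); pixel columns grow to the right and rows downward; lengths in m; the calibration is good to about 2 mm. The wrist camera is an equidistant fisheye: a pixel r from the principal point sees the ray r / f radians off the axis. A picture is of the moment at which its call begins: read the wrist's pose just before it. camera_info takes no time and is no camera call.
- close_job(): hands the job in, once; it reports no verdict.
The state is a dict: "time": time; "joint_positions": joint angles; "qd": joint speeds; "joint_torque": joint torques, N m; "position": TCP position; "tool_rot": TCP orientation; "ft_force": force on the tool from outside, world axes, zero at the start; "torque": the same for the moment, N m; "grip_width": opening from 0.0 (shut) to 1.0 (fully open).
Only numpy, scipy, OpenCV 4.12 (cv2) and the standard library are available. Lean on these libraries where they do the work, as an engineer would, in place of code of your own. Each camera call takes 0.05 s, during which the arm holds its last target.

## Working session

There is one attempt and no reset: what is moved stays moved. The work goes in short steps, Python scripts to look and compute and a tool call to move; the robot and the scene stay as the last step left them, time stands still between calls to the robot, and variables do not carry over. Pictures are saved under pics/ and viewed, and the job is handed in when it is done.

Besides the shell and the picture viewer there is one more tool, called after "Emit:" in YAML: its name, and indented under it one key for each argument. jog_arm: Moves the arm, as the interface text tells. Its arguments: {"type":"object","properties":{"targets":{"type":"array"},"squeeze":{"type":"number"}},"required":["targets"]}

```bash
mkdir -p pics
python3 - <<'E'
from bench import *
import cv2, numpy as np
print(get_state())
for n in ["scene","side","wrist"]:
    p,d=get_image(n); cv2.imwrite(f"pics/{n}0.png",p[:,:,::-1]); np.savez(f"{n}0.npz",p=p,d=d)
    print(n,camera_info(n))
E
```

```text
{'time': 0.0, 'joint_positions': array([ 0.01410839,  0.32182674, -0.07007686,  1.45166848,  0.02257646,
        1.3708116 , -0.05688619]), 'qd': array([-0.00041958, -0.00056703, -0.00088664,  0.00033924,  0.00066638,
        0.00014933,  0.00021145]), 'joint_torque': array([-2.58547143e-04, -4.91284704e+01, -4.03903294e-01, -3.12526345e+01,
       -6.40594075e-02,  4.37659642e-02,  1.61017233e-04]), 'position': array([ 6.49478959e-01, -5.07538772e-05,  2.40462267e-01]), 'tool_rot': array([-8.01982761e-05,  1.57272228e+00, -4.29914879e-05]), 'ft_force': array([-0.75541473,  0.37811547, -0.8050834 ]), 'torque': array([-0.00925639,  0.02117026, -0.00504276]), 'grip_width': 0.9993972833779481}
scene {'intrinsics': array([[532.01193146,   0.        , 282.3373982 ],
       [  0.        , 532.01193146, 209.41395696],
       [  0.        ,   0.        ,   1.        ]]), 'world_from_camera': array([[ 0.01070216, -0.72784317,  0.68566011,  1.54370222],
       [ 0.99993856,  0.00580905, -0.00944116,  0.03557828],
       [ 0.00288865,  0.68571902,  0.72786062,  1.09556623],
       [ 0.        ,
[... 311 characters left out ...]
36055515,  0.63366605, -0.68444672, -1.04279659],
       [-0.01605255,  0.72947966,  0.68381411,  1.10375218],
       [ 0.        ,  0.        ,  0.        ,  1.        ]])}
wrist {'intrinsics': array([[325.1922621 ,   0.        , 281.25306993],
       [  0.        , 325.1922621 , 213.26704453],
       [  0.        ,   0.        ,   1.        ]]), 'mount': array([[-6.75069339e-04,  2.70639872e-01, -9.62680427e-01,
        -1.44305417e-01],
       [-3.62510034e-05,  9.62680639e-01,  2.70639957e-01,
         7.38319527e-02],
       [ 9.99999771e-01,  2.17598868e-04, -6.40065215e-04,
         2.85297414e-04],
       [ 0.00000000e+00,  0.00000000e+00,  0.00000000e+00,
         1.00000000e+00]])}
```

View pics/scene0.png

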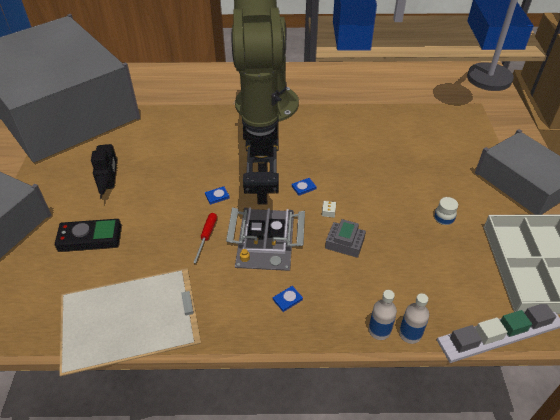

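View pics/side0.png

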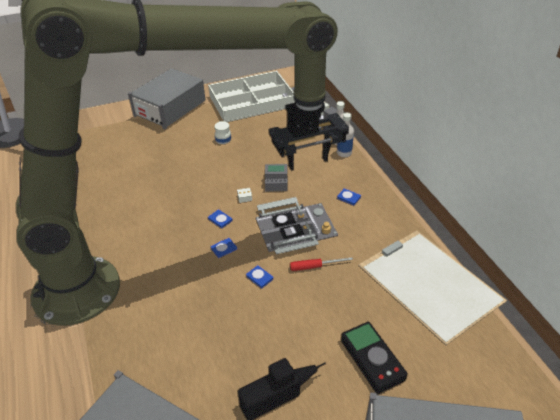

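View pics/wrist0.png

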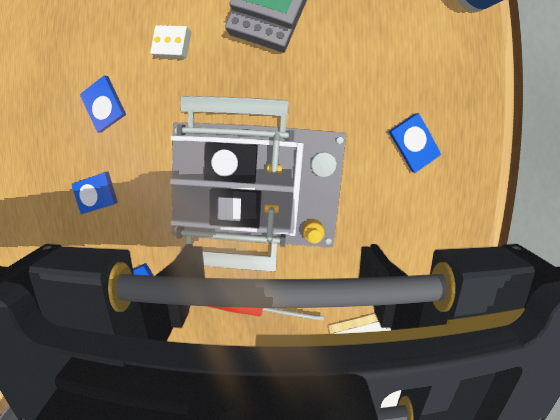

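The scene camera shows the fixture around (265,238). The wrist camera shows a white round disc on a black carrier in the +y lane at (224,162), and the square-plate carrier at (229,208). The blue look-alikes are at wrist (102,107), (88,195), (415,139) and (142,271). My choice is the black block at wrist (224,162). Next I'll rectify the view to check that and measure the fixture.

```bash
cat > h.py <<'E'
import numpy as np, cv2
from bench import *
from scipy.spatial.transform import Rotation as R
def cloud(n,p,d,st=None):
    ci=camera_info(n);K=ci["intrinsics"];v,u=np.mgrid[0:420,0:560]
    a=(u-K[0,2])/K[0,0];b=(v-K[1,2])/K[1,1]
    if n=="wrist":
        r=np.hypot(a,b);s=np.where(r>1e-9,np.tan(np.minimum(r,1.5))/np.maximum(r,1e-9),1);a=a*s;b=b*s
        T=np.eye(4);T[:3,:3]=R.from_rotvec(st["tool_rot"]).as_matrix();T[:3,3]=st["position"];T=T@ci["mount"]
    else:T=ci["world_from_camera"]
    P=np.stack([a*d,-b*d,-d],-1)
    return P@T[:3,:3].T+T[:3,3]
def project(n,P,st=None):
    ci=camera_info(n);K=ci["intrinsics"]
    if n=="wrist":
        T=np.eye(4);T[:3,:3]=R.from_rotvec(st["tool_rot"]).as_matrix();T[:3,3]=st["position"];T=T@ci["mount"]
    else:T=ci["world_from_camera"]
    q=(np.asarray(P)-T[:3,3])@T[:3,:3];x=q[...,0];y=-q[...,1];z=-q[...,2]
    if n=="wrist":
        rho=np.hypot(x,y);th=np.arctan2(rho,z);a=x/rho*th;b=y/rho*th
    else:a=x/z;b=y/z
    return np.stack([K[0,0]*a+K[0,2],K[1,1]*b+K[1,2]],-1)
def ortho(n,p,st,z,xr,yr,res):
    xs=np.arange(xr[0],xr[1],res);ys=np.arange(yr[1],yr[0],-res)
    X,Y=np.meshgrid(xs,ys);uv=project(n,np.stack([X,Y,np.full_like(X,z)],-1),st).astype(np.float32)
    return cv2.remap(p,uv[...,0],uv[...,1],cv2.INTER_CUBIC)
E
python3 - <<'E'
from h import *
st=get_state();z=np.load("wrist0.npz");p,d=z["p"],z["d"]
C=cloud("wrist",p,d,st)
for u,v in [(224,162),(229,208),(320,230),(330,140),(60,30),(235,104),(240,262),(323,163)]:print(u,v,C[v,u].round(4))
img=ortho("wrist",p,st,0.012,(0.5,0.8),(-0.12,0.14),0.0004)
cv2.imwrite("pics/o0.png",img[:,:,::-1])
E
```

```text
224 162 [0.5847 0.0317 0.0203]
229 208 [ 0.5884 -0.0228  0.0188]
320 230 [ 0.695  -0.0471  0.0273]
330 140 [0.7064 0.0559 0.0071]
60 30 [0.3428 0.23   0.0014]
235 104 [0.5987 0.0971 0.0223]
240 262 [0.6501 0.0738 0.385 ]
323 163 [0.6978 0.0295 0.0138]
```

View pics/o0.png

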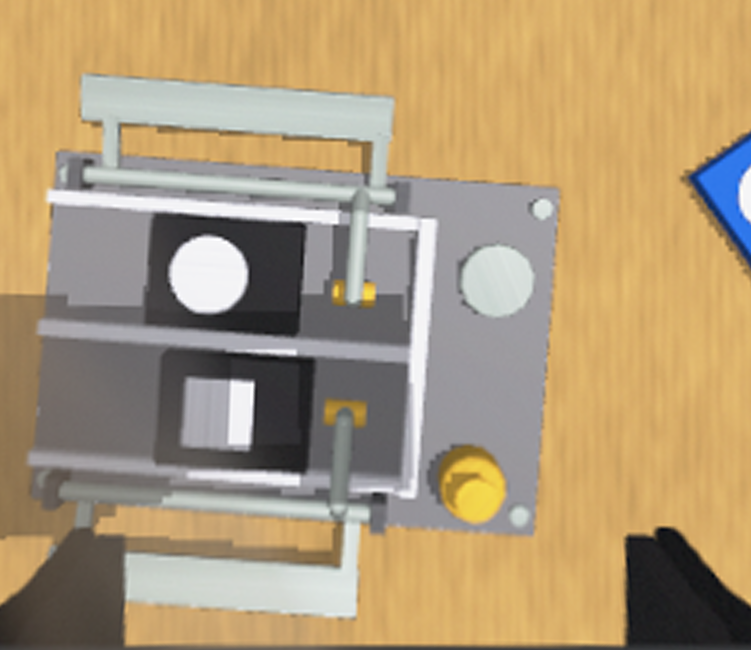

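```bash
cat >> h.py <<'E'
def fx(pose,P):
    P=np.asarray(P,float);c,s=np.cos(pose[2]),np.sin(pose[2])
    return np.stack([pose[0]+c*P[...,0]-s*P[...,1],pose[1]+s*P[...,0]+c*P[...,1],P[...,2]],-1)
E
python3 - <<'E'
from h import *
from scipy.optimize import least_squares
st=get_state();z=np.load("wrist0.npz");p,d=z["p"],z["d"]
pk=[((57,150),(-.125,.071,.006)),((559,187),(.08,.071,.006)),((535,535),(.08,-.071,.006)),((82,74),(-.112,.1013,.0242)),((394,98),(.010,.1013,.0242)),((436,220),(.030,.0525,.016))]
o=np.array([a for a,_ in pk],float);M=np.array([b for _,b in pk])
w=np.stack([.5+o[:,0]*.0004,.14-o[:,1]*.0004,np.full(len(o),.012)],-1)
uv=project("wrist",w,st)
use=[0,1,2,3,4]
f=lambda q:(project("wrist",fx(q,M[use]),st)-uv[use]).ravel()
r=least_squares(f,[.66,.0,-.07]);print(r.x,np.degrees(r.x[2]));print(f(r.x).reshape(-1,2).round(2))
q=r.x;np.save("pose.npy",q)
# overlay
S=3;x0,y0=150,80;im=cv2.resize(p[y0:290,x0:380],None,fx=S,fy=S,interpolation=cv2.INTER_CUBIC)[:,:,::-1].copy()
def dr(P,c):
    u=((project("wrist",fx(q,P),st)-[x0,y0]+.5)*S).round().astype(int);cv2.polylines(im,[u.reshape(-1,1,2)],True,c,1,cv2.LINE_AA)
rect=lambda a,b,c,d,z:[(a,c,z),(b,c,z),(b,d,z),(a,d,z)]
dr(rect(-.125,.08,-.071,.071,.006),(0,0,255))
dr([(-.112,.0835,.018),(.01,.0835,.018),(.01,.1013,.0242),(-.112,.1013,.0242)],(255,0,0))
dr(rect(-.125,.024,.003,.050,.006),(0,200,0))
dr(rect(-.008,.008,.0185,.0285,.022),(255,0,255))
cv2.imwrite("pics/ov0.png",im)
# carrier: dark & disc centroid
C=cloud("wrist",p,d,st)
hsv=cv2.cvtColor(p,cv2.COLOR_RGB2HSV);m=(hsv[...,2]>225)&(hsv[...,1]<25)
n,l,s,c=cv2.connectedComponentsWithStats(m.astype(np.uint8))
k=l[162,224];print(s[k],c[k])
# ray intersect z=18
from scipy.optimize import fsolve
g=fsolve(lambda a:project("wrist",np.array([a[0],a[1],.018]),st)-c[k],[.585,.032])
print("disc world",g);cc,ss=np.cos(q[2]),np.sin(q[2]);dd=g-q[:2];print("in fixture",cc*dd[0]+ss*dd[1],-ss*dd[0]+cc*dd[1])
E
```

```text
[ 6.40268453e-01  1.61987429e-05 -7.30895878e-02] -4.187724908182136
[[ 0.03  0.12]
 [ 0.38  0.08]
 [-0.13  0.19]
 [-0.56  0.02]
 [ 0.26 -0.36]]
[212 150  25  25 504] [224.08730159 162.1984127 ]
disc world [0.58442749 0.03120595]
in fixture -0.05796949394925579 0.027028716198277708
```

View pics/ov0.png

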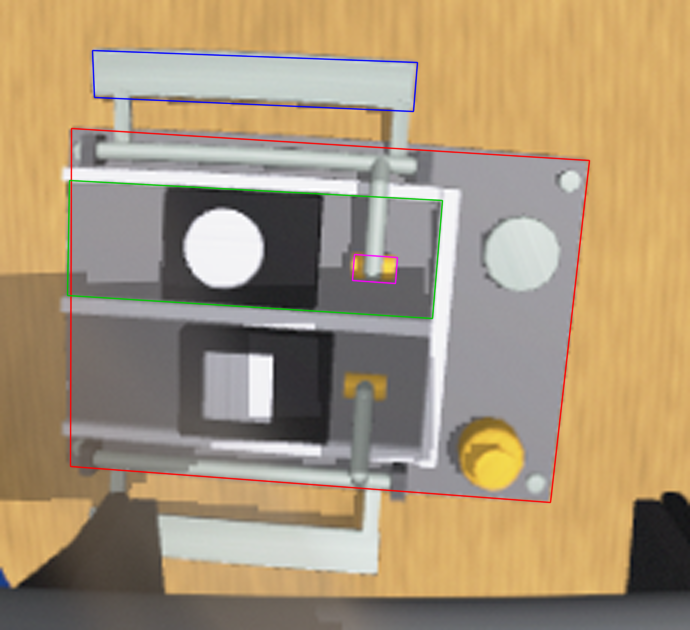

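Run:
```python
from h import *
from scipy.optimize import fsolve
st=get_state();z=np.load("wrist0.npz");p=z["p"];q=np.load("pose.npy")
# rectified in the fixture frame at z=18mm, 0.25mm/px, x -130..30, y 0..56
X,Y=np.meshgrid(np.arange(-.13,.03,.0002),np.arange(.056,-.002,-.0002))
uv=project("wrist",fx(q,np.stack([X,Y,np.full_like(X,.018)],-1)),st).astype(np.float32)
im=cv2.remap(p,uv[...,0],uv[...,1],cv2.INTER_CUBIC)
g=cv2.cvtColor(im,cv2.COLOR_RGB2GRAY).astype(int)
for yy in (.045,.012,.008):
    r=int((.056-yy)/.0002);print(yy,[(round(-130+.2*i),g[r,i]) for i in range(0,800,10)][14:62])
cv2.imwrite("pics/rc.png",im[:,:,::-1])
```

```text
0.045 [(-102, np.int64(152)), (-100, np.int64(150)), (-98, np.int64(150)), (-96, np.int64(152)), (-94, np.int64(150)), (-92, np.int64(151)), (-90, np.int64(151)), (-88, np.int64(150)), (-86, np.int64(150)), (-84, np.int64(154)), (-82, np.int64(104)), (-80, np.int64(60)), (-78, np.int64(58)), (-76, np.int64(56)), (-74, np.int64(56)), (-72, np.int64(53)), (-70, np.int64(52)), (-68, np.int64(53)), (-66, np.int64(53)), (-64, np.int64(51)), (-62, np.int64(51)), (-60, np.int64(50)), (-58, np.int64(50)), (-56, np.int64(51)), (-54, np.int64(51)), (-52, np.int64(50)), (-50, np.int64(50)), (-48, np.int64(49)), (-46, np.int64(50)), (-44, np.int64(51)), (-42, np.int64(50)), (-40, np.int64(51)), (-38, np.int64(52)), (-36, np.int64(51)), (-34, np.int64(52)), (-32, np.int64(52)), (-30, np.int64(51)), (-28, np.int64(52)), (-26, np.int64(50)), (-24, np.int64(52)), (-22, np.int64(50)), (-20, np.int64(149)), (-18, np.int64(154)), (-16, np.int64(154)), (-14, np.int64(154)), (-12, np.int64(153)), (-10, np.int64(104)), (-8, np.int64(97))]
0.012 [(-102, np.int64(150)), (-100, np.int64(149)), (-98, np.int64
[... 1291 characters left out ...]
64(64)), (-72, np.int64(62)), (-70, np.int64(61)), (-68, np.int64(58)), (-66, np.int64(56)), (-64, np.int64(54)), (-62, np.int64(52)), (-60, np.int64(50)), (-58, np.int64(46)), (-56, np.int64(45)), (-54, np.int64(43)), (-52, np.int64(40)), (-50, np.int64(40)), (-48, np.int64(39)), (-46, np.int64(36)), (-44, np.int64(36)), (-42, np.int64(35)), (-40, np.int64(34)), (-38, np.int64(35)), (-36, np.int64(35)), (-34, np.int64(34)), (-32, np.int64(35)), (-30, np.int64(33)), (-28, np.int64(36)), (-26, np.int64(34)), (-24, np.int64(35)), (-22, np.int64(36)), (-20, np.int64(98)), (-18, np.int64(97)), (-16, np.int64(96)), (-14, np.int64(96)), (-12, np.int64(97)), (-10, np.int64(96)), (-8, np.int64(97))]
```

View pics/rc.png

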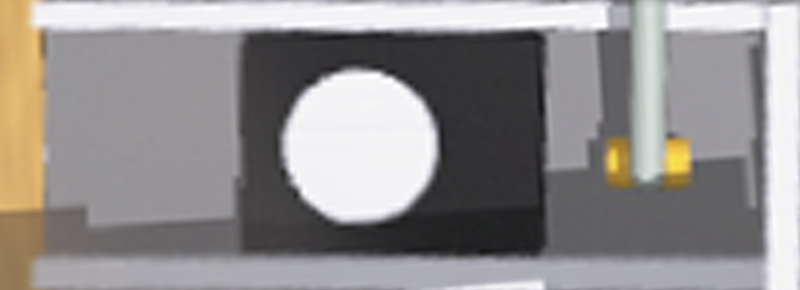

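Everything agrees with the given sizes. The round-disc carrier is at fixture x ≈ -51, y ≈ +27, with its trailing edge at -81.5 mm. The disc sits off-centre on it. The fixture is at about (0.640, 0.000) with yaw -4.19°. Next I'll turn the jaws across the lanes, with tool y along the push direction, set the opening to 55 mm and move above.

Emit:
jog_arm:
  targets:
    - [10.465, 0, 0, 0, 0, 0, 5.5]
    - [10.465, 0, 0, 0, 0, 0, 5.5]
    - [10.465, 0, 0, 0, 0, 0, 5.5]
    - [10.465, 0, 0, 0, 0, 0, 5.5]
    - [10.465, 0, 0, 0, 0, 0, 5.5]
    - [10.465, 0, 0, 0, 0, 0, 5.5]
    - [10.465, 0, 0, 0, 0, 0, 5.5]
    - [10.465, 0, 0, 0, 0, 0, 5.5]
    - [10.47, 0, 0, 0, 0, 0, 5.5]
    - [0, 0, 0, 0, 0, 0, 5.5]
  squeeze: 30

```text
time: 1.4
position: [0.6498, -0.0, 0.2412]
tool_rot: [1.261, 1.175, -1.262]
ft_force: [-0.5, 0.1, -0.4]
grip_width: 0.63
```

Emit:
jog_arm:
  targets:
    - [0, 0, 0, 2, -2.63, -1.47, 5.5]
    - [0, 0, 0, 2, -2.63, -1.47, 5.5]
    - [0, 0, 0, 2, -2.63, -1.47, 5.5]
    - [0, 0, 0, 2, -2.63, -1.47, 5.5]
    - [0, 0, 0, 2, 0, 0, 5.5]
    - [0, 0, 0, 0, 0, 0, 5.5]
    - [0, 0, 0, 0, 0, 0, 5.5]

```text
time: 2.28
position: [0.5501, 0.066, 0.1423]
tool_rot: [1.263, 1.173, -1.261]
ft_force: [0.7, -0.0, 1.0]
grip_width: 0.632
```

```bash
cat > chk.py <<'E'
import sys
from h import *
q=np.load("pose.npy");st=get_state();Rm=R.from_rotvec(st["tool_rot"]).as_matrix()
c,s=np.cos(q[2]),np.sin(q[2]);d=st["position"]-[q[0],q[1],0]
print("t",st["time"],"TCP fix mm",(1000*np.array([c*d[0]+s*d[1],-s*d[0]+c*d[1],d[2]])).round(1),"tip z",1000*(st["position"]+.019*Rm[:,0])[2],"grip",st["grip_width"]*87,"F",st["ft_force"].round(2),"T",st["torque"].round(2))
F=np.array([[c,s,0],[-s,c,0],[0,0,1]])@Rm;print(F.round(4))
if len(sys.argv)>1:
    for n in sys.argv[2:]:
        st=get_state();p,dd=get_image(n);cv2.imwrite(f"pics/{n}_{sys.argv[1]}.png",p[:,:,::-1]);np.savez(f"{n}_{sys.argv[1]}.npz",p=p,d=dd,pos=st["position"],rot=st["tool_rot"])
E
python3 chk.py a wrist scene
```

```text
t 2.275 TCP fix mm [-94.7  59.2 142.3] tip z 123.34204694674328 grip 54.97272199655749 F [ 0.68 -0.    0.95] T [ 0.13  0.15 -0.02]
[[ 1.1e-03  1.0e+00  8.0e-04]
 [ 1.0e-04  8.0e-04 -1.0e+00]
 [-1.0e+00  1.1e-03 -1.0e-04]]
```

View pics/wrist_a.png

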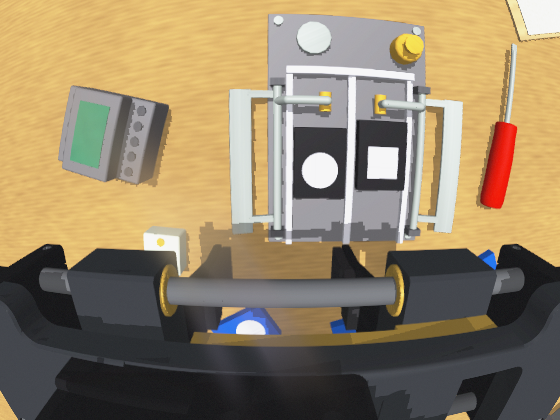

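The view now has the robot side at the bottom. The bar is at (240,160), the round carrier at (320,160), and the terminal block at (165,245), close to the left finger. I'll measure the block and the fingertips from this picture.

Run:
```python
from h import *
q=np.load("pose.npy");z=np.load("wrist_a.npz");st=dict(position=z["pos"],tool_rot=z["rot"])
C=cloud("wrist",z["p"],z["d"],st);c,s=np.cos(q[2]),np.sin(q[2]);D=C-[q[0],q[1],0]
F=np.stack([c*D[...,0]+s*D[...,1],-s*D[...,0]+c*D[...,1],D[...,2]],-1)*1000
for u,v in [(150,232),(183,234),(183,255),(165,245),(240,160),(320,165),(335,147),(325,100),(218,250),(210,260),(225,255),(345,250),(350,260),(333,260)]:print(u,v,F[v,u].round(1))
m=(F[...,2]>15)&(F[...,2]<40)&(F[...,1]>105)&(F[...,1]<180)&(F[...,0]<-20)
print("block",F[m].min(0),F[m].max(0))
m=(F[...,2]>122)&(F[...,2]<140)
for yy in ((15,50),(70,110)):
    k=m&(F[...,1]>yy[0])&(F[...,1]<yy[1]);
    if k.any():print("tip",yy,k.sum(),np.percentile(F[k],[2,98],axis=0).round(1))
cv2.imwrite("pics/crop_a.png",cv2.resize(z["p"][215:345,180:420],None,fx=3,fy=3)[:,:,::-1])
```

```text
150 232 [-112.3  178.6   21.7]
183 234 [-117.3  149.9   11.4]
183 255 [-138.2  151.9   11.9]
165 245 [-123.2  163.6   25.4]
240 160 [-49.   92.7  23.7]
320 165 [-53.6  27.   19.8]
335 147 [-38.3  14.8  19.9]
325 100 [-0.9 25.7 35.3]
218 250 [-83.3  91.8 132.8]
210 260 [-83.7  93.6 144.9]
225 255 [-84.4  87.5 136.7]
345 250 [-83.1  26.3 133.3]
350 260 [-83.1  26.3 146.1]
333 260 [-90.1  31.7 129.9]
block [-208.52049952  105.35463209   15.05916982] [-20.01254892 179.99153607  38.8229947 ]
tip (15, 50) 343 [[-100.    23.3  124.6]
 [ -82.9   31.8  139.7]]
tip (70, 110) 343 [[-99.9  86.3 124.5]
 [-82.8  95.3 139.6]]
```

View pics/crop_a.png

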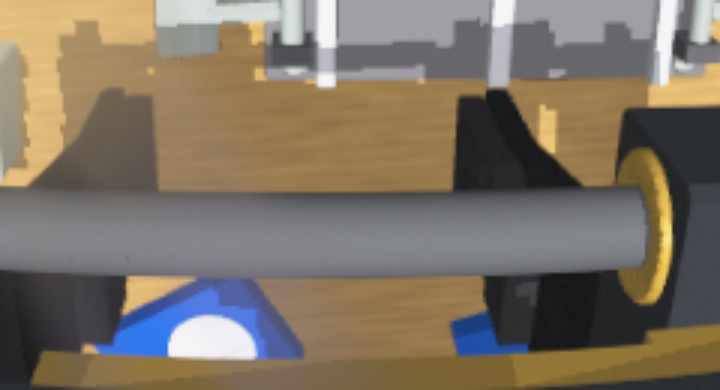

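Fingertip A spans y ≈ 86–95, which is over the bar. Tip B spans y ≈ 23–32, behind the carrier's middle. The block at y > 150 is clear. Next I'll back off 4 mm and go down to just above the bar.

Emit:
jog_arm:
  targets:
    - [0, 0, 0, 2, -0.4, 0, 5.5]
    - [0, 0, 0, 2, 0, 0, 5.5]
    - [0, 0, 0, 2, 0, 0, 5.5]
    - [0, 0, 0, 2, 0, 0, 5.5]
    - [0, 0, 0, 1.2, 0, 0, 5.5]
    - [0, 0, 0, 0, 0, 0, 5.5]
    - [0, 0, 0, 0, 0, 0, 5.5]

```text
time: 3.25
position: [0.5462, 0.0666, 0.0505]
tool_rot: [1.264, 1.173, -1.262]
ft_force: [-0.1, 0.3, -0.4]
grip_width: 0.632
```

```bash
python3 chk.py b wrist side
```

```text
t 3.25 TCP fix mm [-98.7  59.6  50.5] tip z 31.460011259381012 grip 54.993995700309455 F [-0.15  0.31 -0.43] T [ 0.06  0.1  -0.  ]
[[ 1.5e-03  1.0e+00 -0.0e+00]
 [ 3.0e-04 -0.0e+00 -1.0e+00]
 [-1.0e+00  1.5e-03 -3.0e-04]]
```

View pics/wrist_b.png

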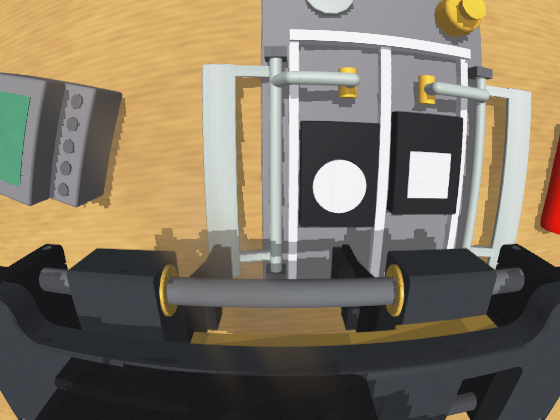

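View pics/side_b.png

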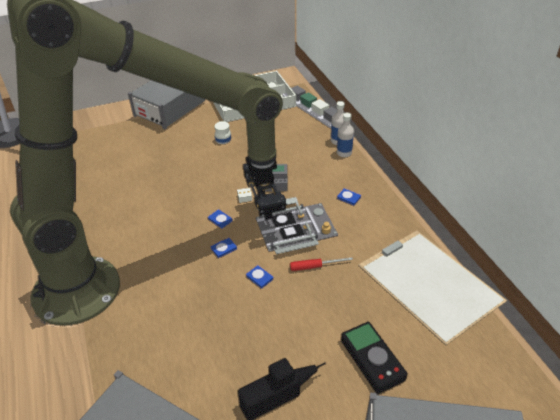

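Tip A is over the bar at (218,250), and tip B is behind the carrier inside the lane at (345,255). Next I'll press down to tip z ≈ 13 mm.

Emit:
jog_arm:
  targets:
    - [0, 0, 0, 0.4, 0, 0, 5.5]
    - [0, 0, 0, 0.4, 0, 0, 5.5]
    - [0, 0, 0, 0.4, 0, 0, 5.5]
    - [0, 0, 0, 0.35, 0, 0, 5.5]
    - [0, 0, 0, 0.3, 0, 0, 5.5]
    - [0, 0, 0, 0, 0, 0, 5.5]
    - [0, 0, 0, 0, 0, 0, 5.5]

```text
time: 4.22
position: [0.5456, 0.067, 0.0319]
tool_rot: [1.263, 1.174, -1.262]
ft_force: [-3.1, -0.0, 8.3]
grip_width: 0.636
```

```bash
python3 chk.py c wrist
```

```text
t 4.225 TCP fix mm [-99.3  59.8  31.9] tip z 12.865439490836396 grip 55.32667155905123 F [-3.14 -0.    8.28] T [0.36 0.63 0.1 ]
[[ 3.e-04  1.e+00  3.e-04]
 [ 5.e-04  3.e-04 -1.e+00]
 [-1.e+00  3.e-04 -5.e-04]]
```

View pics/wrist_c.png

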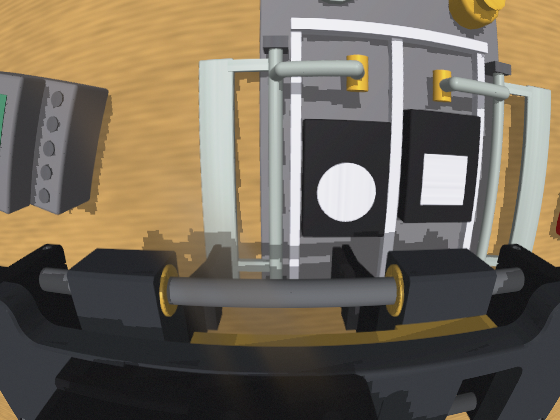

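```bash
cat > meas.py <<'E'
import sys
from h import *
q=np.load("pose.npy");z=np.load(f"wrist_{sys.argv[1]}.npz");st=dict(position=z["pos"],tool_rot=z["rot"]);p=z["p"]
C=cloud("wrist",p,z["d"],st);c,s=np.cos(q[2]),np.sin(q[2]);D=C-[q[0],q[1],0]
F=np.stack([c*D[...,0]+s*D[...,1],-s*D[...,0]+c*D[...,1],D[...,2]],-1)*1000
hsv=cv2.cvtColor(p,cv2.COLOR_RGB2HSV)
def comp(m,nm,lo,hi):
    n,l,S,ce=cv2.connectedComponentsWithStats(m.astype(np.uint8))
    for k in range(1,n):
        if lo<S[k,4]<hi:
            g=F[l==k];print(nm,ce[k].round(),S[k,4],"mean",g.mean(0).round(1),"med z",np.median(g[:,2]).round(1),"max z",g[:,2].max().round(1))
comp((hsv[...,2]>225)&(hsv[...,1]<25)&(F[...,2]<40),"white",400,6000)
comp((hsv[...,0]>15)&(hsv[...,0]<30)&(hsv[...,1]>210)&(hsv[...,2]>120)&(F[...,2]<45),"brass",40,3000)
m=(abs(F[...,1]-92.5)<6)&(F[...,0]>-60)&(F[...,0]<5)&(F[...,2]<30)&(F[...,2]>8)
A=F[m];print("bar z left",A[:,2].mean(),np.polyfit(A[:,1],A[:,2],1))
m=(abs(F[...,1]+92.5)<6)&(F[...,0]>-60)&(F[...,0]<5)&(F[...,2]<30)&(F[...,2]>8)
A=F[m];print("bar z right",A[:,2].mean(),np.polyfit(A[:,1],A[:,2],1)) if len(A) else 0
# trailing/leading of round carrier on rectified z=18
for yy in (.045,.010):
    X=np.arange(-.12,.03,.0005);P=fx(q,np.stack([X,0*X+yy,0*X+.018],-1));uv=project("wrist",P,st).astype(np.float32)
    g=cv2.remap(p,uv[None,:,0],uv[None,:,1],cv2.INTER_LINEAR)[0].max(-1)
    dk=X[g<75]*1000;print("dark",yy,dk.min() if len(dk) else 0,dk.max() if len(dk) else 0,len(dk)/2)
E
python3 meas.py b; echo; python3 meas.py c
```

```text
white [378.  41.] 1773 mean [26.3  4.3 17.2] med z 17.3 max z 19.5
white [384. 137.] 1728 mean [-30.4   0.3  13.2] med z 13.2 max z 15.7
white [513. 108.] 572 mean [ -4.1 -87.   21.4] med z 21.9 max z 25.3
white [293. 168.] 1258 mean [-49.3  52.9  13. ] med z 13.1 max z 15.1
white [458. 185.] 563 mean [-57.6 -52.9  13.2] med z 13.2 max z 15.2
white [428. 175.] 1792 mean [-50.2 -26.5  19.8] med z 19.8 max z 21.6
white [339. 186.] 2159 mean [-57.8  27.4  19.7] med z 19.7 max z 21.9
bar z left 22.554674600826914 [ 0.27721589 -3.09434125]
bar z right 22.8371564957607 [-0.28324802 -3.34776862]
dark 0.045 -115.99999999999999 -22.499999999999908 60.5
dark 0.01 -115.99999999999999 -22.499999999999908 69.0

white [386.  31.] 2000 mean [26.4  5.6 17.2] med z 17.2 max z 20.1
white [395. 135.] 1880 mean [-28.9   0.2  13.2] med z 13.2 max z 15.2
white [295. 167.] 1362 mean [-46.8  52.8  13.1] med z 13.2 max z 15.2
white [475. 184.] 440 mean [-53.9 -53.1  13.2] med z 13.1 max z 15.1
white [443. 179.] 2055 mean [-50.1 -26.5  19.8] med z 19.8 max z 22.2
white [346. 192.] 2583 mean [-57.8  27.5  19.8] med z 19.8 max z 21.8
bar z left 13.800230670826718 [-0.02338723 15.96197838]
bar z right 22.87914886209338 [-0.27434931 -2.48318053]
dark 0.045 -107.49999999999999 -22.499999999999908 61.0
dark 0.01 -107.49999999999999 -22.499999999999908 64.0
```

The bar slope gives a clip angle of about 0.29. Neither carrier has moved and the right clip is at rest. Next I'll push along +x (tool y).

Emit:
jog_arm:
  targets:
    - [0, 0, 0, 0, 0.4, 0, 5.5]
    - [0, 0, 0, 0, 0.5, 0, 5.5]
    - [0, 0, 0, 0, 0.5, 0, 5.5]
    - [0, 0, 0, 0, 0.5, 0, 5.5]
    - [0, 0, 0, 0, 0.5, 0, 5.5]
    - [0, 0, 0, 0, 0.5, 0, 5.5]
    - [0, 0, 0, 0, 0.5, 0, 5.5]
    - [0, 0, 0, 0, 0.5, 0, 5.5]
    - [0, 0, 0, 0, 0.3, 0, 5.5]
    - [0, 0, 0, 0, 0, 0, 5.5]

```text
time: 5.52
position: [0.5861, 0.0638, 0.0314]
tool_rot: [1.261, 1.176, -1.265]
ft_force: [-5.1, -0.8, 9.5]
grip_width: 0.631
```

```bash
python3 chk.py d wrist; python3 meas.py d
```

```text
t 5.525 TCP fix mm [-58.7  59.7  31.4] tip z 12.366238799465988 grip 54.90293241265747 F [-5.11 -0.81  9.52] T [0.35 1.31 0.14]
[[-3.e-03  1.e+00  5.e-04]
 [-1.e-04  5.e-04 -1.e+00]
 [-1.e+00 -3.e-03  1.e-04]]
white [336.  47.] 2214 mean [56.  32.6 13.2] med z 13.2 max z 15.5
white [386. 107.] 2354 mean [26.4  5.7 17.1] med z 17.2 max z 19.6
white [295. 131.] 449 mean [12.1 52.8 13. ] med z 13.2 max z 37.4
white [394. 173.] 1226 mean [-8.3  0.2 13.2] med z 13.2 max z 15.2
white [224. 173.] 2599 mean [-8.9 89.  13.2] med z 13.2 max z 15.8
white [530. 195.] 1841 mean [-16.  -91.   22.5] med z 22.8 max z 26.3
white [294. 208.] 665 mean [-27.4  52.8  13.1] med z 13.1 max z 15.5
white [344. 205.] 2475 mean [-23.9  28.   19.8] med z 19.8 max z 21.9
bar z left 14.229657718004685 [-0.22685716 35.12763842]
bar z right 22.861902966092643 [-0.27094113 -2.18213815]
dark 0.045 -120.0 12.00000000000012 58.0
dark 0.01 -120.0 12.500000000000123 89.5
```

View pics/wrist_d.png

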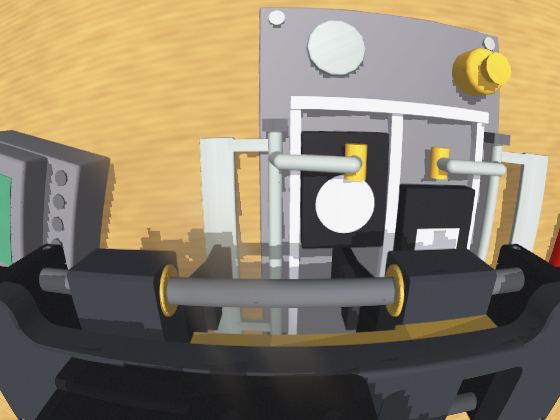

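The carrier is passing under the raised foot. Disc x went from -57.8 to -23.9, so the leading edge is about 12 mm short of the stop.

Emit:
jog_arm:
  targets:
    - [0, 0, 0, 0, 0.4, 0, 5.5]
    - [0, 0, 0, 0, 0.4, 0, 5.5]
    - [0, 0, 0, 0, 0.3, 0, 5.5]
    - [0, 0, 0, 0, 0.1, 0, 5.5]
    - [0, 0, 0, 0, 0, 0, 5.5]
    - [0, 0, 0, 0, 0, 0, 5.5]

```text
time: 6.32
position: [0.5967, 0.063, 0.0312]
tool_rot: [1.26, 1.178, -1.267]
ft_force: [-8.3, -0.2, 10.5]
grip_width: 0.627
```

```bash
python3 chk.py e wrist; python3 meas.py e
```

```text
t 6.325 TCP fix mm [-48.   59.7  31.2] tip z 12.230420436823367 grip 54.5801142524094 F [-8.28 -0.22 10.48] T [0.34 1.96 0.05]
[[-5.7e-03  1.0e+00  3.0e-04]
 [-2.0e-04  3.0e-04 -1.0e+00]
 [-1.0e+00 -5.7e-03  2.0e-04]]
white [336.  66.] 2330 mean [56.  32.5 13.2] med z 13.2 max z 15.3
white [380. 135.] 3130 mean [22.7  8.1 15.8] med z 16.8 max z 19.8
white [394. 182.] 994 mean [-2.5  0.2 13. ] med z 13.1 max z 15.1
white [224. 188.] 2335 mean [-5.8 89.  13.1] med z 13.0 max z 16.1
white [527. 205.] 1777 mean [-11.9 -90.1  22.2] med z 22.4 max z 26.3
white [345. 213.] 1580 mean [-17.4  27.5  19.8] med z 19.8 max z 33.5
white [294. 219.] 464 mean [-22.5  52.7  13.2] med z 13.2 max z 15.0
bar z left 14.387295302038563 [-0.28907331 40.95810173]
bar z right 22.85609292766438 [-0.27646133 -2.72418058]
dark 0.045 -120.0 23.00000000000013 69.5
dark 0.01 -120.0 22.50000000000013 99.0
```

View pics/wrist_e.png

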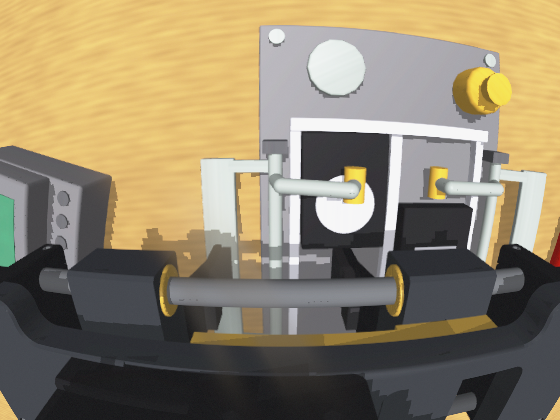

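The leading edge reads about 23 mm, almost at the stop, and the force is rising. I'll push a little more until contact is firm.

Emit:
jog_arm:
  targets:
    - [0, 0, 0, 0, 0.1, 0, 5.5]
    - [0, 0, 0, 0, 0.1, 0, 5.5]
    - [0, 0, 0, 0, 0.1, 0, 5.5]
    - [0, 0, 0, 0, 0, 0, 5.5]
    - [0, 0, 0, 0, 0, 0, 5.5]

```text
time: 7.0
position: [0.5971, 0.0629, 0.0308]
tool_rot: [1.257, 1.182, -1.272]
ft_force: [-14.3, 0.6, 14.2]
grip_width: 0.633
```

```bash
python3 chk.py f wrist; python3 meas.py f
python3 - <<'E'
import numpy as np,cv2
p=np.load("wrist_f.npz")["p"];cv2.imwrite("pics/cf.png",cv2.resize(p[100:270,190:440],None,fx=3,fy=3)[:,:,::-1])
E
```

```text
t 7.0 TCP fix mm [-47.7  59.6  30.8] tip z 11.768314033825385 grip 55.08381365814727 F [-14.34   0.63  14.24] T [ 0.25  3.29 -0.06]
[[-1.160e-02  9.999e-01  2.000e-04]
 [-8.000e-04  2.000e-04 -1.000e+00]
 [-9.999e-01 -1.160e-02  8.000e-04]]
white [336.  66.] 2371 mean [56.1 32.5 13.2] med z 13.2 max z 15.6
white [380. 136.] 3153 mean [22.6  7.8 16. ] med z 16.9 max z 19.6
white [394. 183.] 990 mean [-2.7  0.2 13.2] med z 13.2 max z 15.2
white [224. 188.] 2255 mean [-5.6 89.  12.6] med z 12.5 max z 15.8
white [528. 205.] 1773 mean [-11.7 -90.   22.2] med z 22.4 max z 26.8
white [345. 214.] 1575 mean [-17.4  27.5  19.8] med z 19.8 max z 34.1
white [294. 220.] 465 mean [-22.5  52.7  13.2] med z 13.2 max z 15.4
bar z left 13.998412048231483 [-0.32068772 43.46857695]
bar z right 22.894813125942495 [-0.27343033 -2.40783954]
dark 0.045 -120.0 22.50000000000013 69.5
dark 0.01 -120.0 22.50000000000013 100.0
```

View pics/cf.png

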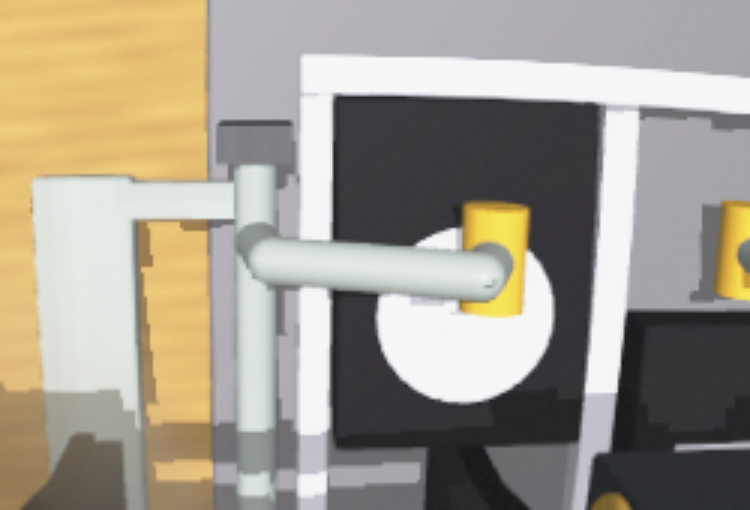

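The carrier is home. Its leading edge touches the stop, force rose from 8 to 14 N with only 0.3 mm of motion, and the bar is still down. Next I'll back off the pusher with the bar still held, then lift.

Emit:
jog_arm:
  targets:
    - [0, 0, 0, 0, -0.3, 0, 5.5]
    - [0, 0, 0, 0, -0.4, 0, 5.5]
    - [0, 0, 0, 0, -0.5, 0, 5.5]
    - [0, 0, 0, 0, 0, 0, 5.5]
    - [0, 0, 0, -0.3, 0, 0, 5.5]
    - [0, 0, 0, -0.3, 0, 0, 5.5]
    - [0, 0, 0, -0.4, 0, 0, 5.5]
    - [0, 0, 0, -0.5, 0, 0, 5.5]
    - [0, 0, 0, -0.8, 0, 0, 5.5]
    - [0, 0, 0, -1.0, 0, 0, 5.5]

```text
time: 8.3
position: [0.5901, 0.0633, 0.0645]
tool_rot: [1.263, 1.174, -1.263]
ft_force: [0.0, -0.5, -0.1]
grip_width: 0.629
```

Emit:
jog_arm:
  targets:
    - [0, 0, 0, -2, 0, 0, 5.5]
    - [0, 0, 0, -2, -1, 0, 5.5]
    - [0, 0, 0, -2, -2, 0, 5.5]
    - [0, 0, 0, -2, -2, 0, 5.5]
    - [0, 0, 0, -2, 0, 0, 5.5]
    - [0, 0, 0, -1, 0, 0, 5.5]
    - [0, 0, 0, 0, 0, 0, 5.5]
    - [0, 0, 0, 0, 0, 0, 5.5]

```text
time: 9.3
position: [0.5401, 0.0668, 0.1732]
tool_rot: [1.262, 1.174, -1.264]
ft_force: [-0.1, -0.0, -0.8]
grip_width: 0.633
```

```bash
python3 chk.py g wrist scene; python3 meas.py g
python3 - <<'E'
import numpy as np,cv2
p=np.load("wrist_g.npz")["p"];cv2.imwrite("pics/cg.png",cv2.resize(p[0:270,180:480],None,fx=2,fy=2)[:,:,::-1])
E
```

```text
t 9.3 TCP fix mm [-104.8   59.3  173.2] tip z 154.23207982717355 grip 55.07017960619498 F [-0.14 -0.05 -0.76] T [0.08 0.12 0.04]
[[-1.3e-03  1.0e+00 -1.0e-04]
 [-4.0e-04 -1.0e-04 -1.0e+00]
 [-1.0e+00 -1.3e-03  4.0e-04]]
white [532.  13.] 1538 mean [ 132.8 -244.6    6.5] med z 6.5 max z 9.5
white [310.  35.] 618 mean [56.1 32.2 13.2] med z 13.2 max z 16.4
white [342.  65.] 728 mean [26.6  2.5 17. ] med z 17.2 max z 19.5
white [343. 145.] 918 mean [-49.8   0.1  13.1] med z 13.2 max z 15.7
white [246. 127.] 1693 mean [-32.9  91.4  17.8] med z 17.9 max z 20.9
white [436. 135.] 1515 mean [-34.7 -91.6  22.6] med z 22.8 max z 26.4
white [316. 109.] 571 mean [-16.6  27.4  19.8] med z 19.7 max z 26.0
white [288. 162.] 602 mean [-66.4  52.7  13.1] med z 13.1 max z 15.3
white [395. 166.] 479 mean [-68.7 -52.7  13. ] med z 13.2 max z 18.6
white [373. 147.] 768 mean [-50.  -26.8  19.8] med z 19.8 max z 22.5
white [171. 232.] 1042 mean [-132.   168.3   24.9] med z 24.9 max z 27.0
bar z left 17.98682834702957 [0.12613326 6.32374829]
bar z right 22.855796466339335 [-0.29696073 -4.60262126]
dark 0.045 -36.49999999999992 22.00000000000013 51.0
dark 0.01 -36.49999999999992 23.00000000000013 60.0
```

View pics/cg.png

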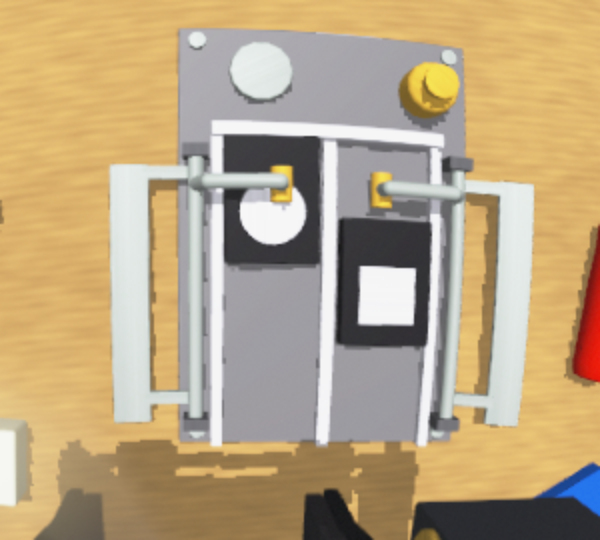

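View pics/scene_g.png

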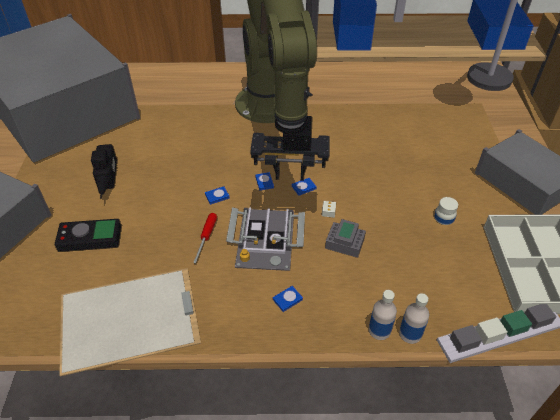

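The carrier spans x -36.5 to 23 mm, so it is home. The left clip is closed at about 0.15 rad, and the right clip and square carrier haven't changed. The hand is clear.

```bash
python3 -c "
from bench import *
print(close_job())"
```

```text
the job is handed in; nothing more can be done
None
```

The job is done and handed in at about 9.3 s. With the jaws set across the lanes, one fingertip held the left clip's bar down at about 0.29 rad. The other pushed the round-disc carrier under the raised foot until it met the end stop. I then backed the pusher off with the bar still down, let the bar up and took the hand away.

**Final checks:**
- **Round carrier:** it spans x from -36.5 to about 23 mm, so its centre is near -6.5 mm against the target of -6 mm. At the stop, the force rose from 8 to 14 N with only 0.3 mm of further movement.
- **Left clip:** closed on the carrier at about 0.15 rad, measured from the bar's slope.
- **Square carrier:** moved less than 1 mm, and its clip is at rest.
- **Bystanders:** the pictures show none of them out of place.
- **Robot:** the wrist force is back to the noise level and the hand is touching nothing.

**Disagreements:** the camera's height readings came out about 1–2 mm high throughout, within the stated calibration. While I pushed, the bar slope suggested the clip went past its fully-down angle. That slope was distorted because the finger hid part of the bar, but the bar's height (about 14 mm) confirmed it was still down.

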